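Nest the last thread cone and lock the column

TASK

Finish the column of empty thread cones on the bundling bed: push the loose orange cone along the bed until it is nested fully home and straight in the white cone, its shoulder against the white rim, then swing the red cam lever over its high point until it snaps round to its stop and clamps the orange cone. Leave everything else on the table where it is.

Things in the scene. Friction and masses are not known exactly. Their poses are not given: they have to be found in the camera images.
- bed: fixed bundling bed, a straight open channel; origin on the table under its centre line, +y along it to the end stop, +x to the side with the cam clamp. White floor at z = 10 mm, y -180 to 190 mm. Low guide rails: inner faces 31 mm either side of the centre line, 10 mm wide, tops at z = 28 mm. End stop: 86 mm tall plate, face at y = 190 mm
- bed_seat (a point): point on the bed (x 0, y 6, z 43 mm of its frame) where the centre of the orange cone's wide end comes when fully home; axes as the bed's. Just ahead of it, bed y 0 to 44 mm: on the -x side a black anvil block, inner face at x -35 mm, 14 mm thick, top at z 54 mm, touched by nothing else
- clamp_shoe (a point): centre of the front face of the clamp's sprung rubber shoe (24 mm wide along the bed, z 29 to 57 mm), 8 mm clear of a seated cone's skirt when the lever is at 0; bed x 41, y 22 mm; axes as the bed's. The clamp behind it takes up bed x 41 to 114, y -13 to 57 mm, to z 68 mm, lever apart
- cone_orange: loose orange thread cone, hollow plastic, 120 mm long, about 60 g. Origin: centre of its open wide end; +z along its axis to the narrow end. Wide end 68 mm outside, 63 inside; skirt 68 mm across and 32 long, ending in a 4 mm shoulder; then a taper, 60 to 36 mm across; narrow end rounded
- cone_orange_mid (a point): orange cone's axis half-way along, z to the narrow end. It starts in the channel, narrow end to the stop, tip 12 to 50 mm short of the white cone, lying on shoulder and tip (10 degrees nose down). Sliding takes under 3 N, rising sharply when home. Pushed only high on its rim it may tip up; pushed at both sides of the rim at axis height it goes straight
- cone_white_mid (a point): half-way along the axis of the white cone (same shape), last of the column, z to its narrow end. Its open wide end faces the orange cone. Fully home, the orange shoulder meets the white rim, the orange axis is level and each point of it lies 32 mm behind the white cone's
- column: the loose column: the white cone nested and taped in a like green one whose narrow end rests against the end stop; about 120 g, level in the channel, 152 mm long. Origin: centre of the white cone's open wide end, +z along the axis to the end stop
- cam_lever (a joint): angle of the cam lever about its upright pin, rad: 0 open, 2.44 at its closed stop, growing clockwise seen from above; starts at 0 to 0.3. It presses the shoe sideways on the orange cone's skirt; high point at 1.94, beyond which the spring snaps it to the stop and holds it. Takes about 1 to 2 N at the grip. Without a cone there is no snap
- lever_pivot (a point): axis of the lever's pin at the lever's height, 56 mm over the table: bed x 80, y 22 mm; axes as the bed's. At joint value q the lever points from here at 1.22 - q rad from the bed's +x, counted towards +y: first slanting to the end stop, then straight outwards, at last slanting the other way
- lever_grip (a point): middle of the lever's red grip, 65 mm from the pin; the lever is 88 mm long, 13 to 16 mm wide, z 49 to 65 mm, with free air under and around the grip
- cone_blue: loose bystander: empty blue thread cone standing on its wide end (68 mm across, 120 mm tall); origin under its centre
- cone_stack: loose bystander: three empty cones, yellow, white and yellow, nested and standing, 68 mm across, 184 mm tall; origin under the centre
- shears: loose bystander: tailor's shears lying flat, 220 mm long, black handles; origin at the pivot screw, +x along the blades
- tape_dispenser: loose bystander: grey tape dispenser, 66 x 180 mm, 123 mm tall, heavy; origin under its centre, long side along its y
- cutter: loose bystander: rotary cutter lying down, yellow handle, 170 mm long; origin under its middle, +x towards the blade
- mug: loose bystander: white mug, 80 mm across, 92 mm tall; origin under its centre

How it is judged:
By the outcome, as a careful person would: the job done as asked, in the order asked, and still so for the second after the job is handed in, with the robot touching nothing.
It also fails if it takes over 54 s, if anything falls off the work surface, if the arm or the gripper's body presses on something with over 40 N, if the wrist force passes 120 N, or if a joint passes its speed limit or range.

ROBOT

A 6-joint arm with a two-finger parallel gripper is mounted at the origin on the work surface. World frame = base frame: x ahead of the robot, y to its left, z up, the work surface at z = 0. Lengths are in m, angles in rad, forces in N, time in s.
With the tool pointing down it reaches from about 0.3 to 0.775 m from the base axis. Payload 14.6 kg.
Tool frame: the origin (TCP) lies midway between the tips of the shut fingers; the grasp point (between the pads) lies env.grip_point_offset behind it (env.grip_point_offset is the distance from the TCP to the grasp point, in m); z points along the fingers, x is the direction in which the jaws open and shut, and the axes are right-handed (so a half turn about z gives the same grasp; the last joint's range is limited). The gripper opens to 85 mm and grips with 20 to 120 N. Pads are 22 mm wide; open, the fingers measure 114 mm over their backs; the gripper's body (76 mm by 85 mm) begins 54 mm behind the grasp point. The pads swing forward as they close: fully open they stand 13 mm farther back than shut.
Start: joints at [1.249, 0.3, 1.521, -0, 1.321, -0.067], TCP at [0.139, 0.532, 0.231] pointing down, gripper open.
Joint ranges: [-3.03, 3.03], [-0.79, 2.21], [0.23, 2.52], [-1.04, 4.18], [0, 3.07], [-2.55, 2.55]. Speed limits (rad/s): [2.22, 2.22, 2.57, 3.14, 3.14, 3.14].

INTERFACE

Orientations are given as a 3x3 rotation matrix whose columns are the frame's x, y, z axes.
In Python, from plant import env gives the robot as it stands.
- The arm moves only by the shell command python3 -m crank 'ROWS' [OPENING] [FORCE]. ROWS is JSON, a list of rows, each a list of 6 numbers: the shift along the tool's x, y, z in cm, then the turn, a rotation vector about the tool's x, y, z in rad. A call has 1 to 10 rows; each row is the pose to reach, as a shift and turn from the pose commanded when the call began, along the tool's axes at that moment; what a row does not reach only later rows make up. A row lasts 1/10 s, in which the tool goes at most 50 mm and 8.59 degrees, less where a joint would pass 70% of its speed; a pose out of reach is approached as far as the arm can. A call with a gripper value outside its range is refused whole. OPENING is the finger opening in cm, from 0 to 8.54, set as the call begins (- or left out, the last holds). The fingers move at their own pace and stop on an object; FORCE is the grip in N (left out, the last holds). Time passes only in rows, so rows that repeat a pose let the fingers close. It gives the time, the measured TCP pose, the force and the opening at its end, in the units of the state.
- env.state(): the state, without advancing time (a new reading comes with each control period).
- env.capture(name): name is "scene" or "top" or "wrist"; returns the picture (400x640x3 uint8, red, green, blue); there is no depth.
- env.get_calibration(name): a dict with "fx", "fy", "cx", "cy" (pixels), "R" (3x3) and "t" (3): a world point X has camera coordinates R X + t. Camera axes: x right, y down, z forward; pixel columns grow to the right and rows downward; lengths in m; the calibration is good to about 2 mm. A picture is of the moment at which its call begins: read the wrist's pose just before it. get_calibration takes no time and is no camera call; for the wrist camera it gives the pose at the moment of the call.
- env.close_job(): hands the job in, once; it reports no verdict.
The state is a dict: "t": time; "joints": joint angles; "qvel": joint speeds; "tau": joint torques, N m; "position": TCP position; "eef_rot": TCP orientation; "wrist_force": force on the tool from outside, world axes, zero at the start; "wrist_torque": the same for the moment, N m; "gripper_width": finger opening in m.
Only numpy, scipy, OpenCV 4.12 (cv2) and the standard library are available. Lean on these libraries where they do the work, as an engineer would, in place of code of your own. Each camera call takes 0.05 s, during which the arm holds its last target. There are 200 camera calls.

## Working session

There is one attempt and no reset: what is moved stays moved. The work goes in short steps, Python scripts to look and compute and a shell command to move; the robot and the scene stay as the last step left them, time stands still between calls to the robot, and variables do not carry over. Pictures are saved under pics/ and viewed, about 8 in all and at most 12, crops included, and the job is handed in when it is done.

```bash
ls; mkdir -p pics; python3 - <<'E'
from plant import env
import cv2,numpy as np
s=env.state();print(s['t'],s['position'],s['eef_rot'],env.grip_point_offset)
for n in("scene","top"):
    im=env.capture(n);cv2.imwrite(f'pics/{n}0.png',im[:,:,::-1]);np.save(f'pics/{n}0.npy',im)
    c=env.get_calibration(n);print(n,c)
E
```

```text
pics
0.0 [0.138566   0.53200611 0.23069735] [[ 2.52039523e-01  9.67716873e-01 -3.64473439e-04]
 [ 9.67716201e-01 -2.52039778e-01 -1.14209470e-03]
 [-1.19708611e-03 -6.48538497e-05 -9.99999281e-01]] 0.0187
scene {'fx': 475.1144363582071, 'fy': 475.1144363582071, 'cx': 321.0172415293223, 'cy': 205.0964134058247, 'R': array([[ 0.44326874,  0.89638355,  0.00305933],
       [ 0.74124573, -0.36462845, -0.56356088],
       [-0.50405118,  0.25207664, -0.82606887]]), 't': array([-0.25327145, -0.35855071,  1.73294097])}
top {'fx': 376.75656353186525, 'fy': 376.75656353186525, 'cx': 316.628697070679, 'cy': 205.60825748388444, 'R': array([[-1.29941138e-02, -9.99915400e-01,  5.87477792e-04],
       [-9.93024465e-01,  1.28357019e-02, -1.17207747e-01],
       [ 1.17190291e-01, -2.10639063e-03, -9.93107244e-01]]), 't': array([8.73323445e-04, 5.27306869e-01, 1.15812939e+00])}
```

View pics/top0.png

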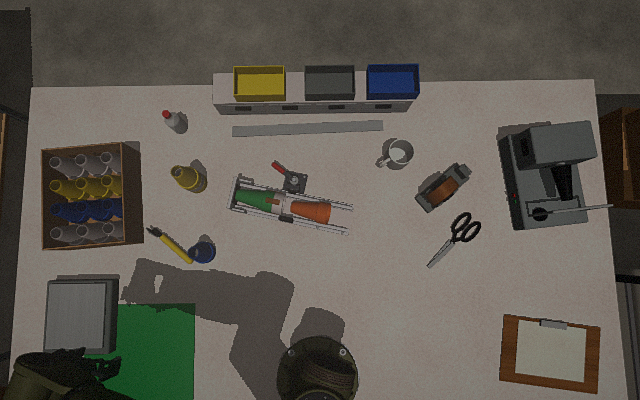

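View pics/scene0.png

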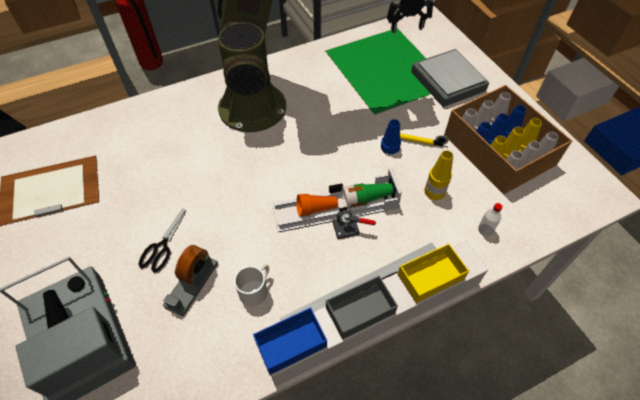

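The top view shows the bed running from about (232,190) at the end stop to (352,220) at its open end. The orange cone is near (312,210), green near (253,198), the red lever near (281,167), and bed +y points roughly along world +y. I'll take a coarse pose from the colours.

```bash
cat > h.py <<'E'
import cv2,numpy as np
from plant import env
def ray(c,px,z):
    px=np.atleast_2d(px).astype(float)
    d=np.c_[(px[:,0]-c['cx'])/c['fx'],(px[:,1]-c['cy'])/c['fy'],np.ones(len(px))]@c['R']
    o=-c['R'].T@c['t']
    return o+d*((z-o[2])/d[:,2])[:,None]
def proj(c,X):
    p=np.atleast_2d(X)@c['R'].T+c['t'];return np.c_[c['fx']*p[:,0]/p[:,2]+c['cx'],c['fy']*p[:,1]/p[:,2]+c['cy']]
def mask(im,name):
    h=cv2.cvtColor(im,cv2.COLOR_RGB2HSV)
    lo,hi={'orange':((5,150,60),(14,255,255)),'green':((45,120,30),(80,255,255)),'red':((174,150,60),(180,255,255)),'red2':((0,150,60),(4,255,255))}[name]
    return cv2.inRange(h,lo,hi)
def blob(m,roi=None):
    if roi: k=np.zeros_like(m);x0,y0,x1,y1=roi;k[y0:y1,x0:x1]=255;m=m&k
    n,l,st,ce=cv2.connectedComponentsWithStats(m);i=1+np.argmax(st[1:,4]);return l==i,st[i],ce[i]
E
python3 - <<'E'
from h import *
im=np.load('pics/top0.npy');c=env.get_calibration('top');roi=(225,150,360,245)
for n,z in(('orange',.043),('green',.043),('red',.06),('red2',.06)):
    try:
        b,st,ce=blob(mask(im,n),roi)
        p=np.argwhere(b)[:,::-1];P=ray(c,p,z)[:,:2];m=P.mean(0);u,s,v=np.linalg.svd(P-m,full_matrices=False)
        q=(P-m)@v.T
        print(n,st,m,'axis',v[0],np.degrees(np.arctan2(v[0,1],v[0,0])),'ext',q.min(0),q.max(0))
    except Exception as e:print(n,e)
E
```

```text
orange [291 202  40  22 592] [0.50859274 0.00742728] axis [-0.21223144 -0.97721943] -102.25315262212035 ext [-0.06945851 -0.03090263] [0.05364551 0.03301091]
green [260 197   9  10  18] [0.54145574 0.15833659] axis [-0.79989131 -0.60014489] -143.11972446101674 ext [-0.01618391 -0.00506003] [0.01679558 0.00615032]
red [274 165   1   1   1] [0.65306463 0.12535905] axis [1. 0.] 0.0 ext [0.] [0.]
red2 [272 163  13  11  56] [0.64446218 0.11340365] axis [-0.63115075 -0.77566019] -129.135073763113 ext [-0.02160028 -0.00668139] [0.0217133 0.0063308]
```

```bash
cat >> h.py <<'E'
from scipy.spatial.transform import Rotation as Ro
def rz(a): return np.array([[np.cos(a),-np.sin(a),0],[np.sin(a),np.cos(a),0],[0,0,1]])
def goto(B,yaw,b,dyaw=0):
    """bed origin B(xy), yaw; target TCP b (bed, m), tool x at dyaw from bed x, tool down -> cm / rad row"""
    s=env.state();R=s['eef_rot'];p=np.r_[B,0]+rz(yaw)@np.array(b)
    Rt=rz(yaw+dyaw)@np.diag([1,-1,-1.])
    print('row',np.round(R.T@(p-s['position'])*100,2),np.round(Ro.from_matrix(R.T@Rt).as_rotvec(),3),'target',p.round(4))
E
python3 -m crank '[[-5,4.9,0,0,0,0.15],[-10,9.8,0,0,0,0.3],[-15,14.8,0,0,0,0.45],[-20,19.7,0,0,0,0.6],[-25,24.7,0,0,0,0.75],[-30,29.6,0,0,0,0.9],[-35,34.6,0,0,0,1.05],[-40,39.5,0,0,0,1.2],[-45,44.5,0,0,0,1.35],[-50,49.4,0,0,0,1.53]]' 3.6
python3 -c "
from h import *
goto([.52,.06],np.radians(-12.25),[0,-.139,.23])
print(env.get_calibration('wrist'),env.state()['joints'])"
```

```text
t: 1.1
position: [0.3895, 0.0974, 0.2314]
eef_rot: [[0.982, -0.189, 0.0], [-0.189, -0.982, 0.0], [0.0, -0.0, -1.0]]
wrist_force: [0.7, 1.4, 0.8]
gripper_width: 0.0362
row [13.2  15.1   0.14] [-0.    -0.     0.024] target [ 0.4905 -0.0758  0.23  ]
{'fx': 349.4996712014934, 'fy': 349.4996712014934, 'cx': 324.731698065578, 'cy': 198.33330266863192, 'R': array([[ 9.81969984e-01, -1.89036203e-01,  5.14974403e-04],
       [-1.82209291e-01, -9.45774255e-01,  2.68906738e-01],
       [-5.03460592e-02, -2.64152178e-01, -9.63166082e-01]]), 't': array([-0.36420395,  0.12822267,  0.42465033])} [ 1.53755163e-01 -3.93894513e-02  1.90436658e+00  5.26389986e-05
  1.27628548e+00  3.43990533e-01]
```

```bash
python3 -m crank '[[4.5,2.5,-1,0,0,0.01],[9,5,-2,0,0,0.024],[13.2,7.2,-2.9,0,0,0.024],[13.2,7.2,-2.9,0,0,0.024],[13.2,7.2,-2.9,0,0,0.024],[13.2,7.2,-2.9,0,0,0.024]]'
python3 - <<'E'
from h import *
c=env.get_calibration('wrist');im=env.capture('wrist');np.save('pics/w1.npy',im);np.save('pics/w1c.npy',c,allow_pickle=True)
cv2.imwrite('pics/w1.png',im[:,:,::-1]);print(env.state()['position'])
B=np.array([.52,.06,0]);R=rz(np.radians(-12.25))
for n,b in dict(railR=(.031,-.1,.028),railL=(-.031,-.1,.028),shoe=(.041,.022,.057),pivot=(.08,.022,.065),seat=(0,.006,.043)).items(): print(n,proj(c,B+R@np.array(b)).round(1))
E
```

```text
t: 1.7
position: [0.5049, 0.0051, 0.2599]
eef_rot: [[0.979, -0.206, -0.001], [-0.206, -0.979, 0.0], [-0.001, -0.0, -1.0]]
wrist_force: [-0.3, -0.2, -0.4]
gripper_width: 0.0363
[0.50481647 0.00531632 0.26010638]
railR [[355.1 204.4]]
railL [[299.8 204. ]]
shoe [[372.1  89.6]]
pivot [[415.4  89.6]]
seat [[328.4 106.5]]
```

View pics/w1.png

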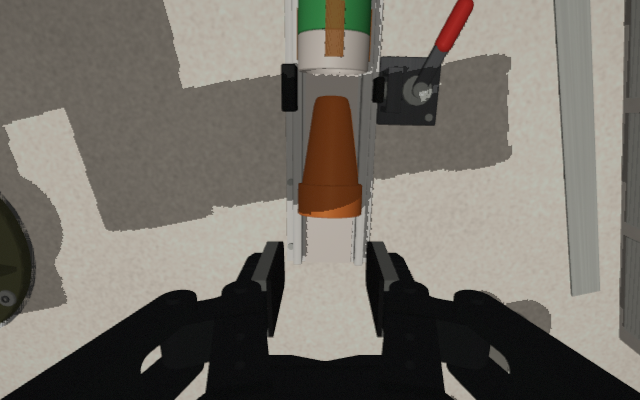

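The wrist view shows the anvil near (289,88), the shoe near (377,90), the pivot near (418,92), the white rim at row 72, and the orange tip and rim at rows 96 and 217. I'll zoom in to get exact edges.

```bash
python3 - <<'E'
from h import *
im=np.load('pics/w1.npy')
a=cv2.resize(im[45:145,270:440],None,fx=4,fy=4,interpolation=cv2.INTER_CUBIC)[:,:680]
b=cv2.resize(im[215:270,280:380],None,fx=3.6,fy=3.6,interpolation=cv2.INTER_CUBIC)
o=np.zeros((600,680,3),np.uint8);o[:400]=a;o[402:600,:360]=b[:198];cv2.imwrite('pics/z1.png',np.clip(o[:,:,::-1].astype(float)*1.6,0,255).astype(np.uint8))
g=im.astype(int).sum(2)//3
for r in (150,230,245,255): print(r,list(g[r,284:312]),list(g[r,350:380]))
E
```

```text
150 [np.int64(100), np.int64(98), np.int64(100), np.int64(98), np.int64(99), np.int64(99), np.int64(99), np.int64(99), np.int64(88), np.int64(92), np.int64(97), np.int64(98), np.int64(98), np.int64(98), np.int64(97), np.int64(97), np.int64(99), np.int64(86), np.int64(74), np.int64(92), np.int64(98), np.int64(98), np.int64(88), np.int64(57), np.int64(43), np.int64(45), np.int64(47), np.int64(49)] [np.int64(48), np.int64(48), np.int64(47), np.int64(43), np.int64(47), np.int64(81), np.int64(96), np.int64(91), np.int64(70), np.int64(74), np.int64(92), np.int64(98), np.int64(98), np.int64(97), np.int64(97), np.int64(97), np.int64(97), np.int64(97), np.int64(88), np.int64(95), np.int64(100), np.int64(101), np.int64(100), np.int64(100), np.int64(93), np.int64(103), np.int64(106), np.int64(104), np.int64(102), np.int64(100)]
230 [np.int64(176), np.int64(176), np.int64(155), np.int64(170), np.int64(175), np.int64(175), np.int64(175), np.int64(174), np.int64(172), np.int64(166), np.int64(170), np.int64(173), np.int64(174), np.int64(173), np.int64(171), np.int64(169), np.int64(164), np.int64(11
[... 1608 characters left out ...]
p.int64(169), np.int64(173), np.int64(176), np.int64(175), np.int64(172), np.int64(170), np.int64(163), np.int64(113), np.int64(91), np.int64(115), np.int64(116), np.int64(102), np.int64(113), np.int64(162), np.int64(171), np.int64(171), np.int64(171), np.int64(171)] [np.int64(169), np.int64(171), np.int64(173), np.int64(121), np.int64(113), np.int64(156), np.int64(169), np.int64(174), np.int64(174), np.int64(173), np.int64(169), np.int64(170), np.int64(147), np.int64(109), np.int64(97), np.int64(82), np.int64(38), np.int64(11), np.int64(10), np.int64(8), np.int64(8), np.int64(11), np.int64(11), np.int64(13), np.int64(12), np.int64(11), np.int64(47), np.int64(56), np.int64(57), np.int64(57)]
```

View pics/z1.png

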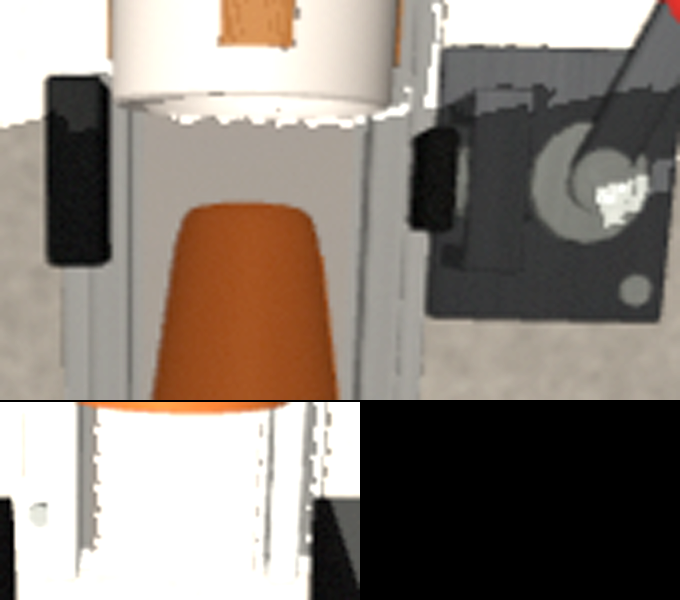

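```bash
python3 - <<'E'
from h import *
from scipy.optimize import least_squares
c=np.load('pics/w1c.npy',allow_pickle=True).item();im=np.load('pics/w1.npy')
px=np.array([(297.75,63.75),(297.75,111.5),(372.75,76.75),(372.75,102.5)]);bd=np.array([(-35,44,54),(-35,0,54),(41,34,57),(41,10,57)])/1e3
W=np.array([ray(c,p,b[2])[0] for p,b in zip(px,bd)])
rp=[(301.3,150,-31),(358.3,150,31),(301,230,-31),(355.3,230,31),(301,255,-31),(354,255,31)]
RW=np.array([ray(c,(u,v),.028)[0] for u,v,_ in rp]);rx=np.array([r[2] for r in rp])/1e3
def res(t,full=False):
    R=rz(t[2]);a=(W-[t[0],t[1],0])@R-bd;b=((RW-[t[0],t[1],0])@R)
    if full:print((a*1e3).round(1).tolist(),((b[:,0]-rx)*1e3).round(1),b[:,1].round(3))
    return np.r_[a[:,:2].ravel(),b[:,0]-rx]
s=least_squares(res,[.52,.06,-.214]);res(s.x,True);t=s.x;print('bed',t,np.degrees(t[2]));np.save('bed.npy',t)
R=rz(t[2]);tb=lambda u,v,z:((ray(c,(u,v),z)[0]-[t[0],t[1],0])@R*1e3).round(1)
b,st,ce=blob(mask(im,'orange'));print('orange',st)
for n,a in dict(tip=(332,96,.03),rimTop=(329.5,185,.078),rimBottom=(329.5,217,.017),whiteL=(298,60,.043),whiteR=(370,60,.043),whiterim=(333,75,.01)).items():print(n,tb(*a))
for r in(190,200,205,210): q=np.where(b[r])[0];print(r,q[[0,-1]],tb(q[0]-.5,r,.05),tb(q[-1]+.5,r,.05))
m,st,ce=blob(mask(im,'red2'),(400,0,480,60));print('grip',ce,tb(*ce,.062),tb(416.25,90.5,.06))
print('TCP bed',((env.state()['position']-[t[0],t[1],0])@R))
goto(t[:2],t[2],[0,-.139,.12])
E
```

```text
[[2.5, -0.2, -0.0], [2.4, 0.4, -0.0], [-3.0, -0.5, -0.0], [-1.7, 0.2, -0.0]] [ 0.2 -0.6  0.   0.1  0.1 -0.1] [-0.04  -0.039 -0.132 -0.131 -0.163 -0.162]
bed [ 0.52275987  0.05990674 -0.22702443] -13.007541413201414
orange [ 299   96   63  122 5941]
tip [ 0.7 15.8 30. ]
rimTop [ -0.5 -66.5  78. ]
rimBottom [   1.5 -119.3   17. ]
whiteL [-33.1  48.3  43. ]
whiteR [36.3 49.6 43. ]
whiterim [ 1.6 37.5 10. ]
190 [299 361] [-32.2 -79.2  50. ] [ 33.5 -77.9  50. ]
200 [299 361] [-32.2 -90.   50. ] [ 34.  -88.7  50. ]
205 [299 360] [-32.2 -95.5  50. ] [ 33.2 -94.2  50. ]
210 [299 360] [ -32.2 -101.    50. ] [ 33.5 -99.7  50. ]
grip [453.87103825  24.69180328] [107.   78.4  62. ] [79.1 21.9 60. ]
TCP bed [-0.0051958  -0.05722835  0.26010638]
row [ 0.36  8.19 14.01] [-0.     0.001  0.02 ] target [ 0.4915 -0.0755  0.12  ]
```

```bash
python3 - <<'E'
from h import *
from scipy.optimize import least_squares
c=np.load('pics/w1c.npy',allow_pickle=True).item()
# (u,v,z, bed x or nan, bed y or nan)
O=[(297.75,63.75,.054,None,.044),(297.75,111.5,.054,None,0),(372.75,76.75,.057,None,.034),(372.75,102.5,.057,None,.010),
(297.75,88,.028,-.035,None),(372.75,90,.029,.041,None),(301.3,150,.028,-.031,None),(358.3,150,.028,.031,None),(301,230,.028,-.031,None),(355.3,230,.028,.031,None),(301,255,.028,-.031,None),(354,255,.028,.031,None),(334,60,.043,0,None)]
W=np.array([ray(c,o[:2],o[2])[0] for o in O])
def res(t):
    a=(W-[t[0],t[1],0])@rz(t[2]);return np.array([(a[i,0]-o[3] if o[3] is not None else a[i,1]-o[4]) for i,o in enumerate(O)])
t=least_squares(res,np.load('bed.npy')).x;print((res(t)*1e3).round(1),t,np.degrees(t[2]));np.save('bed.npy',t)
goto(t[:2],t[2],[0,-.145,.12]);goto(t[:2],t[2],[0,-.145,.033])
E
```

```text
[-0.3  0.2 -0.3  0.4 -0.3  0.5 -0.2 -1.1  0.   0.1  0.2  0.1  0.6] [ 0.52343449  0.05976336 -0.23229901] -13.309752724380925
row [ 0.34  8.78 14.01] [0.    0.001 0.025] target [ 0.4901 -0.0813  0.12  ]
row [ 0.35  8.78 22.71] [0.    0.001 0.025] target [ 0.4901 -0.0813  0.033 ]
```

Residuals are now under about 1 mm. Next I go behind the cone and down.

```bash
python3 -m crank '[[0.1,3,2,0,0,0.025],[0.2,6,6,0,0,0.025],[0.3,8.8,10,0,0,0.025],[0.34,8.8,14,0,0,0.025],[0.34,8.8,18,0,0,0.025],[0.34,8.8,21,0,0,0.025],[0.34,8.8,22.7,0,0,0.025],[0.34,8.8,22.7,0,0,0.025],[0.34,8.8,22.7,0,0,0.025]]' 3.6
python3 - <<'E'
from h import *
t=np.load('bed.npy');goto(t[:2],t[2],[0,-.145,.033]);c=env.get_calibration('wrist')
im=env.capture('wrist');cv2.imwrite('pics/w2.png',im[:,:,::-1])
E
```

```text
t: 2.65
position: [0.4909, -0.0817, 0.0342]
eef_rot: [[0.973, -0.23, 0.001], [-0.23, -0.973, -0.0], [0.001, 0.0, -1.0]]
wrist_force: [0.3, 0.1, 1.0]
gripper_width: 0.036
row [-0.09 -0.02  0.12] [ 0.    -0.001  0.   ] target [ 0.4901 -0.0813  0.033 ]
```

View pics/w2.png

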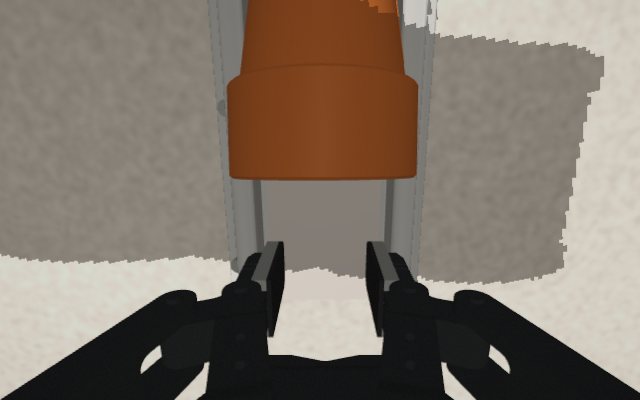

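The rim (columns 229–417, row 178) is straight ahead and centred on the fingers (240–410), so I start pushing.

```bash
python3 -m crank '[[-0.05,-1,0,0,0,0],[-0.05,-2,0,0,0,0],[-0.05,-3,0,0,0,0],[-0.05,-4,0,0,0,0],[-0.05,-5,0,0,0,0],[-0.05,-6,0,0,0,0],[-0.05,-7,0,0,0,0],[-0.05,-8,0,0,0,0],[-0.05,-9,0,0,0,0],[-0.05,-10,0,0,0,0]]'
python3 - <<'E'
from h import *
t=np.load('bed.npy');goto(t[:2],t[2],[0,-.005,.033])
im=env.capture('wrist');cv2.imwrite('pics/w3.png',im[:,:,::-1]);s=env.state();print(s['wrist_force']@rz(t[2]))
E
```

```text
t: 3.7
position: [0.5135, 0.016, 0.0332]
eef_rot: [[0.973, -0.231, -0.0], [-0.231, -0.973, 0.0], [-0.0, 0.0, -1.0]]
wrist_force: [-0.0, -0.5, -0.1]
gripper_width: 0.0361
row [-0.04 -3.99  0.02] [ 0.     0.    -0.001] target [0.5223 0.0549 0.033 ]
[-0.68752232  0.72915404  0.1390396 ]
```

View pics/w3.png

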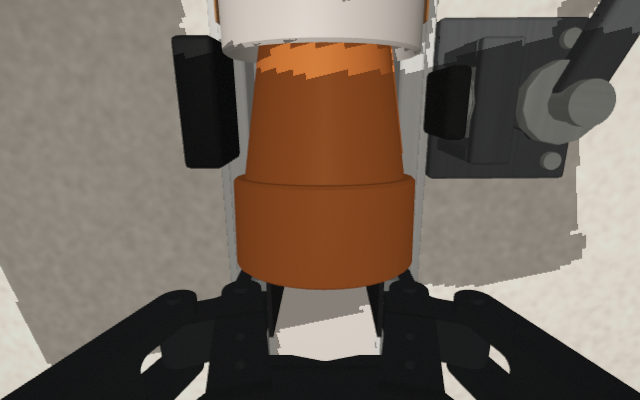

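The nose is entering the white cone straight, with the anvil (right edge column 238) and shoe (column 425) still ahead. I continue more slowly.

```bash
python3 -m crank '[[-0.05,-0.5,0,0,0,0],[-0.05,-1,0,0,0,0],[-0.05,-1.5,0,0,0,0],[-0.05,-2,0,0,0,0],[-0.05,-2.4,0,0,0,0],[-0.05,-2.7,0,0,0,0],[-0.05,-3,0,0,0,0],[-0.05,-3.2,0,0,0,0]]'
python3 - <<'E'
from h import *
t=np.load('bed.npy');goto(t[:2],t[2],[0,-.005,.033])
im=env.capture('wrist');cv2.imwrite('pics/w4.png',im[:,:,::-1]);s=env.state();print(s['wrist_force']@rz(t[2]))
E
```

```text
t: 4.55
position: [0.5203, 0.0466, 0.0333]
eef_rot: [[0.973, -0.231, 0.0], [-0.231, -0.973, -0.0], [0.0, 0.0, -1.0]]
wrist_force: [-0.8, -0.1, 0.5]
gripper_width: 0.0361
row [ 0.   -0.85  0.03] [ 0.    -0.    -0.001] target [0.5223 0.0549 0.033 ]
[-0.13272247 -0.00569671  0.57325148]
```

View pics/w4.png

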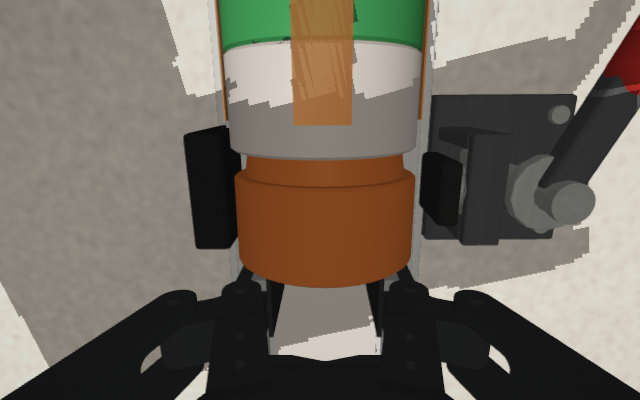

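There are about 8–9 mm left (white rim at row 158, orange shoulder at row 185). I finish in small steps.

```bash
python3 -m crank '[[0,-0.2,0,0,0,0],[0,-0.4,0,0,0,0],[0,-0.55,0,0,0,0],[0,-0.65,0,0,0,0],[0,-0.65,0,0,0,0]]'
python3 -m crank '[[0,-0.05,0,0,0,0],[0,-0.1,0,0,0,0]]'
python3 -m crank '[[0,-0.05,0,0,0,0],[0,-0.1,0,0,0,0]]'
python3 -c "
from h import *
t=np.load('bed.npy');goto(t[:2],t[2],[0,-.005,.033]);s=env.state();print(s['wrist_force']@rz(t[2]))"
```

```text
t: 5.1
position: [0.5218, 0.0528, 0.0333]
eef_rot: [[0.973, -0.231, -0.0], [-0.231, -0.973, 0.0], [-0.0, -0.0, -1.0]]
wrist_force: [-0.6, -0.2, -0.1]
gripper_width: 0.0363
t: 5.3
position: [0.522, 0.0536, 0.0333]
eef_rot: [[0.973, -0.231, 0.0], [-0.231, -0.973, -0.0], [0.0, -0.0, -1.0]]
wrist_force: [-0.0, -0.9, -0.5]
gripper_width: 0.0359
t: 5.5
position: [0.5222, 0.0546, 0.0333]
eef_rot: [[0.973, -0.231, -0.0], [-0.231, -0.973, -0.0], [-0.0, 0.0, -1.0]]
wrist_force: [0.5, -0.3, 0.1]
gripper_width: 0.0359
row [-0.   -0.03  0.03] [ 0.     0.    -0.001] target [0.5223 0.0549 0.033 ]
[ 0.52220227 -0.20753362  0.10465392]
```

No sharp force rise yet, so I keep going in 1 mm steps.

```bash
python3 -m crank '[[0,-0.05,0,0,0,0],[0,-0.1,0,0,0,0]]'|grep -E "pos|force"
python3 -m crank '[[0,-0.05,0,0,0,0],[0,-0.1,0,0,0,0]]'|grep -E "pos|force"
python3 - <<'E'
from h import *
im=env.capture('wrist');cv2.imwrite('pics/w5.png',im[:,:,::-1])
E
```

```text
position: [0.5223, 0.0552, 0.0332]
wrist_force: [-2.2, -7.9, -0.8]
position: [0.5222, 0.0554, 0.033]
wrist_force: [-3.8, -16.9, 0.5]
```

View pics/w5.png

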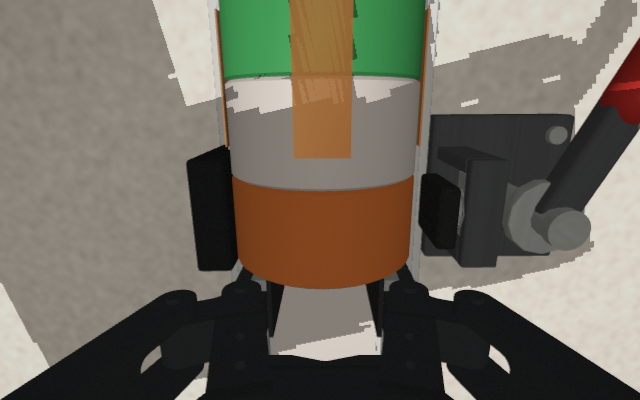

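The cone is home: the force rose from about 0 to 17 N within 1 mm, and the orange shoulder meets the white rim evenly at row 188. I back off, go up and work out the lever approach.

```bash
python3 -m crank '[[0,0.3,0,0,0,0],[0,1,0,0,0,0],[0,2,0,0,0,0],[0,3.5,0,0,0,0],[0,3.5,-4,0,0,0],[0,3.5,-8,0,0,0],[0,3.5,-12,0,0,0],[0,3.5,-12,0,0,0]]'
cat >> h.py <<'E'
def lev(phi,z=.048,r=.068,off=.019):
    t=np.load('bed.npy');b=[.080+r*np.cos(phi)-off*np.sin(phi),.022+r*np.sin(phi)+off*np.cos(phi),z]
    goto(t[:2],t[2],b,phi)
E
python3 - <<'E'
from h import *
im=env.capture('wrist');c=env.get_calibration('wrist');cv2.imwrite('pics/w6.png',im[:,:,::-1])
t=np.load('bed.npy');m=mask(im,'red2')|mask(im,'red');b,st,ce=blob(m,(380,0,640,300));g=(ray(c,ce,.065)[0]-[t[0],t[1],0])@rz(t[2]);print('grip',st,ce,g, np.arctan2(g[1]-.022,g[0]-.08))
lev(1.32,.15);lev(1.32);print(env.state()['joints'])
E
```

```text
t: 6.75
position: [0.5165, 0.0216, 0.1584]
eef_rot: [[0.973, -0.231, 0.009], [-0.231, -0.973, -0.0], [0.008, -0.002, -1.0]]
wrist_force: [0.8, 0.6, -0.6]
gripper_width: 0.0363
grip [ 461    0   52   58 1478] [484.4932341   26.44181326] [0.09947352 0.07328499 0.065     ] 1.2079011812468874
row [  7.73 -13.16   0.61] [ 0.002 -0.005 -1.321] target [0.6211 0.1318 0.15  ]
row [  7.68 -13.15  10.81] [ 0.002 -0.005 -1.321] target [0.6211 0.1318 0.048 ]
[-2.90614948e-02  2.99314668e-01  1.70763667e+00  1.35343836e-05
  1.12978991e+00  2.04505318e-01]
```

View pics/w6.png

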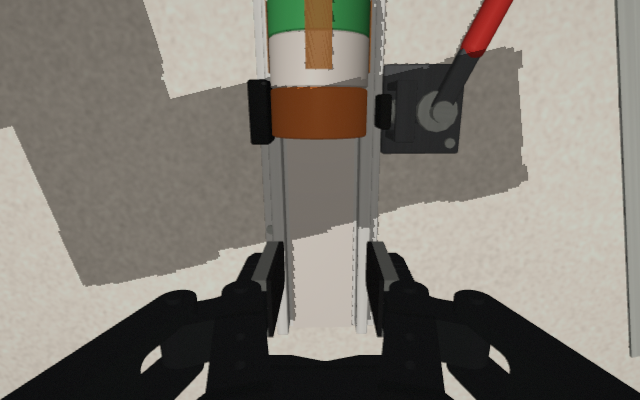

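The orange cone sits straight, with its rim at row 138 and shoulder at row 87, and the lever is still open. I move above the far side of the lever with the fingers shut.

```bash
python3 -m crank '[[0.7,-1.3,0,0,0,-0.14],[1.4,-2.6,0,0,0,-0.28],[2.1,-4,0,0,0,-0.42],[2.9,-5.5,0,0,0,-0.56],[3.6,-7,0,0,0,-0.7],[4.4,-8.5,0,0,0,-0.84],[5.2,-10,0,0,0,-0.98],[5.9,-11.4,0.2,0,0,-1.12],[6.6,-12.5,0.4,0,0,-1.24],[7.1,-13.3,0.6,0,-0.005,-1.32]]' 0
python3 -c "
from h import *
lev(1.32,off=.025);print(env.state()['joints'])"
```

```text
t: 7.8
position: [0.6143, 0.1353, 0.1454]
eef_rot: [[0.461, 0.887, -0.006], [0.887, -0.461, -0.002], [-0.005, -0.005, -1.0]]
wrist_force: [0.2, 0.1, -0.7]
gripper_width: 0.0001
row [0.05 0.21 9.74] [-0.005  0.005  0.004] target [0.6158 0.1346 0.048 ]
[ 1.59015185e-01  5.54141138e-01  1.36623086e+00 -1.28354426e-03
  1.22791524e+00 -9.32385527e-01]
```

```bash
python3 -m crank '[[0,0.1,3,0,0,0],[0.05,0.2,6,0,0,0],[0.05,0.2,8.5,-0.005,0.005,0],[0.05,0.2,9.7,-0.005,0.005,0],[0.05,0.2,9.7,-0.005,0.005,0]]'
python3 -c "
from h import *
im=env.capture('wrist');cv2.imwrite('pics/w7.png',im[:,:,::-1])
for k in range(11): lev(1.32-.14*k)"
```

```text
t: 8.3
position: [0.6149, 0.1342, 0.048]
eef_rot: [[0.465, 0.885, -0.002], [0.885, -0.465, -0.0], [-0.001, -0.001, -1.0]]
wrist_force: [0.1, -0.9, 1.4]
gripper_width: -0.0002
row [0.01 0.6  0.18] [ 0.001 -0.    -0.001] target [0.6211 0.1318 0.048 ]
row [0.21 1.56 0.18] [ 0.001 -0.001  0.139] target [0.6306 0.1291 0.048 ]
row [0.28 2.55 0.18] [ 0.001 -0.001  0.279] target [0.6396 0.125  0.048 ]
row [0.2  3.53 0.19] [ 0.001 -0.001  0.419] target [0.648  0.1198 0.048 ]
row [-0.01  4.5   0.19] [ 0.001 -0.001  0.559] target [0.6555 0.1134 0.048 ]
row [-0.36  5.42  0.19] [ 0.001 -0.001  0.699] target [0.6621 0.1061 0.048 ]
row [-0.83  6.29  0.19] [ 0.001 -0.001  0.839] target [0.6676 0.0978 0.048 ]
row [-1.41  7.09  0.19] [ 0.001 -0.001  0.979] target [0.6719 0.089  0.048 ]
row [-2.11  7.79  0.19] [ 1.000e-03 -1.000e-03  1.119e+00] target [0.6749 0.0795 0.048 ]
row [-2.89  8.39  0.19] [ 1.000e-03 -1.000e-03  1.259e+00] target [0.6766 0.0698 0.048 ]
row [-3.75  8.88  0.19] [ 1.000e-03 -1.000e-03  1.399e+00] target [0.6769 0.0599 0.048 ]
```

View pics/w7.png

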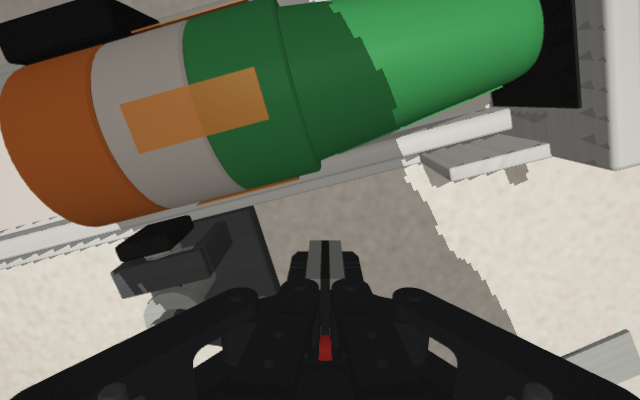

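The shut fingers are down on the end-stop side of the lever, with red showing behind them at (325,347). I sweep.

```bash
python3 -m crank '[[0,0.6,0,0,0,0],[0.2,1.55,0,0,0,0.14],[0.28,2.55,0,0,0,0.28],[0.2,3.55,0,0,0,0.42],[0,4.5,0,0,0,0.56],[-0.36,5.4,0,0,0,0.7],[-0.83,6.3,0,0,0,0.84],[-1.4,7.1,0,0,0,0.98],[-2.1,7.8,0,0,0,1.12],[-2.9,8.4,0,0,0,1.26]]'
python3 -c "
from h import *
t=np.load('bed.npy');s=env.state();b=(s['position']-[t[0],t[1],0])@rz(t[2]);print(b,s['wrist_force']@rz(t[2]))
for k in range(9,18): lev(1.32-.14*k)"
```

```text
t: 9.35
position: [0.678, 0.0696, 0.052]
eef_rot: [[0.984, -0.178, 0.005], [-0.178, -0.984, 0.0], [0.005, -0.001, -1.0]]
wrist_force: [-1.1, 1.0, 0.2]
gripper_width: 0.0001
[0.14815282 0.04513814 0.05202851] [-1.2979698   0.67344692  0.18297874]
row [-0.14  0.    0.4 ] [-0.001 -0.005 -0.006] target [0.6766 0.0698 0.048 ]
row [0.06 0.97 0.4 ] [-0.002 -0.005  0.134] target [0.6769 0.0599 0.048 ]
row [0.13 1.95 0.4 ] [-0.002 -0.005  0.274] target [0.6758 0.0501 0.048 ]
row [0.06 2.94 0.4 ] [-0.002 -0.005  0.414] target [0.6734 0.0406 0.048 ]
row [-0.15  3.9   0.4 ] [-0.003 -0.004  0.554] target [0.6696 0.0314 0.048 ]
row [-0.49  4.83  0.39] [-0.003 -0.004  0.694] target [0.6646 0.0229 0.048 ]
row [-0.95  5.7   0.39] [-0.003 -0.004  0.834] target [0.6585 0.0152 0.048 ]
row [-1.54  6.5   0.39] [-0.003 -0.004  0.974] target [0.6513 0.0083 0.048 ]
row [-2.23  7.21  0.38] [-0.004 -0.004  1.114] target [0.6433 0.0026 0.048 ]
```

```bash
python3 -m crank '[[0.06,0.97,0.3,0,-0.004,0.134],[0.13,1.95,0.4,0,-0.004,0.274],[0.06,2.95,0.4,0,-0.004,0.414],[-0.15,3.9,0.4,0,-0.004,0.554],[-0.5,4.8,0.4,0,-0.004,0.694],[-0.95,5.7,0.4,0,-0.004,0.834],[-1.5,6.5,0.4,0,-0.004,0.974],[-1.5,6.5,0.4,0,-0.004,0.974],[-1.5,6.5,0.4,0,-0.004,0.974]]'
python3 - <<'E'
from h import *
t=np.load('bed.npy');s=env.state();print((s['position']-[t[0],t[1],0])@rz(t[2]),s['wrist_force']@rz(t[2]))
im=env.capture('top');m=mask(im,'red2')|mask(im,'red');b,st,ce=blob(m,(225,140,360,245));c=env.get_calibration('top')
g=(ray(c,ce,.062)[0]-[t[0],t[1],0])@rz(t[2]);print(st,g,'q',1.22-np.arctan2(g[1]-.022,g[0]-.08))
lev(-.92);lev(-1.06)
E
```

```text
t: 10.25
position: [0.6517, 0.0086, 0.0475]
eef_rot: [[0.415, -0.91, 0.001], [-0.91, -0.415, 0.002], [-0.002, -0.002, -1.0]]
wrist_force: [0.3, 0.7, 0.7]
gripper_width: -0.0002
[ 0.13658311 -0.02029364  0.04745077] [0.14858276 0.80208042 0.70250557]Traceback (most recent call last):
  File "<stdin>", line 3, in <module>
  File "h.py", line 16, in blob
    n,l,st,ce=cv2.connectedComponentsWithStats(m);i=1+np.argmax(st[1:,4]);return l==i,st[i],ce[i]
                                                      ~~~~~~~~~^^^^^^^^^^
    return _wrapfunc(a, 'argmax', axis=axis, out=out, **kwds)
    return bound(*args, **kwds)
ValueError: attempt to get argmax of an empty sequence
```

The grip is hidden under the gripper and no force is felt. I move clear upward and look.

```bash
python3 -m crank '[[0,-0.5,0,0,0,0],[0,-1,0,0,0,0],[0,-1,-3,0,0,0],[0,-1,-7,0,0,0],[0,-1,-11,0,0,0],[0,-5,-14,0,0,0],[0,-9,-17,0,0,0],[0,-9,-17,0,0,0]]'
python3 - <<'E'
from h import *
t=np.load('bed.npy');R=rz(t[2]);c=env.get_calibration('wrist');im=env.capture('wrist');cv2.imwrite('pics/w8.png',im[:,:,::-1])
for nm,im,c in(('wrist',im,c),('top',env.capture('top'),env.get_calibration('top')),('scene',env.capture('scene'),env.get_calibration('scene'))):
    m=mask(im,'red2')|mask(im,'red');p=proj(c,np.r_[t[:2],0]+R@np.array([.102,-.03,.06]))[0].astype(int);k=np.zeros_like(m);cv2.circle(k,p.tolist(),90 if nm=='wrist' else 40,255,-1)
    try:
        b,st,ce=blob(m&k);g=(ray(c,ce,.06)[0]-[t[0],t[1],0])@R;print(nm,st,ce,g,'q',1.22-np.arctan2(g[1]-.022,g[0]-.08))
    except ValueError: print(nm,'none',p)
    cv2.imwrite(f'pics/{nm}9.png',im[:,:,::-1])
E
```

```text
t: 11.1
position: [0.7363, 0.0474, 0.2205]
eef_rot: [[0.414, -0.91, 0.007], [-0.91, -0.414, 0.003], [0.0, -0.007, -1.0]]
wrist_force: [-1.1, 0.4, -0.3]
gripper_width: -0.0002
wrist none [311 307]
top none [312 176]
scene [321 222  15  11  75] [328.33333333 227.16      ] [ 0.10354242 -0.03556905  0.06      ] q 2.4026049025510203
```

View pics/w8.png

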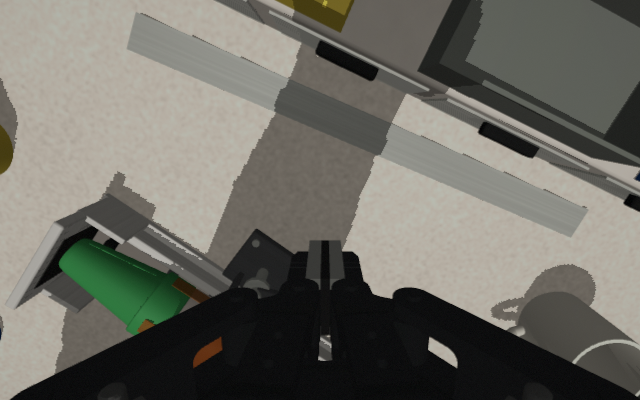

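The scene camera puts the grip at q ≈ 2.40, so the lever has snapped to its stop. I take the wrist camera back over the bed for a final check.

```bash
python3 -c "
from h import *
t=np.load('bed.npy');goto(t[:2],t[2],[.03,-.075,.27],0);print(env.state()['joints'])"
```

```text
row [-2.17 20.69 -5.49] [-0.     0.004 -0.914] target [ 0.5354 -0.0201  0.27  ]
[0.01129642 0.75292671 0.88575922 0.00249096 1.50551475 1.15709451]
```

```bash
python3 -m crank '[[-0.3,3,-2,0,0,-0.14],[-0.6,6,-4,0,0,-0.28],[-1,9,-5.5,0,0,-0.42],[-1.3,12,-5.5,0,0,-0.56],[-1.7,15,-5.5,0,0,-0.7],[-2,18,-5.5,0,0,-0.84],[-2.2,20.7,-5.5,0,0.004,-0.914],[-2.2,20.7,-5.5,0,0.004,-0.914],[-2.2,20.7,-5.5,0,0.004,-0.914],[-2.2,20.7,-5.5,0,0.004,-0.914]]'
python3 - <<'E'
from h import *
t=np.load('bed.npy');R=rz(t[2]);B=np.r_[t[:2],0]
c=env.get_calibration('wrist');im=env.capture('wrist')
m=mask(im,'red2')|mask(im,'red');b,st,ce=blob(m,(330,0,640,280));g=(ray(c,ce,.063)[0]-B)@R;print(st,ce,g,'q',1.22-np.arctan2(g[1]-.022,g[0]-.08))
b,st,ce=blob(mask(im,'orange'),(200,0,500,280));print('orange',st)
x,y,w,h=st[:4]
for n,p,z in(('L',(x,y+h/2),.043),('R',(x+w,y+h/2),.043),('shoulder',(x+w/2,y),.077),('rim',(x+w/2,y+h),.077),('rim@axis',(x+w/2,y+h),.043)):print(n,((ray(c,p,z)[0]-B)@R*1e3).round(1))
cr=im[0:220,220:520];o=cv2.resize(cr,None,fx=2.6,fy=2.6,interpolation=cv2.INTER_CUBIC)
cv2.imwrite('pics/fin.png',o[:,:,::-1])
for n in('top','scene'):
    a=env.capture(n);cv2.imwrite(f'pics/{n}_end.png',a[:,:,::-1]);d=cv2.absdiff(a,cv2.imread(f'pics/{n}0.png')[:,:,::-1]).max(2)
    for k,P in dict(mug=(395,155),shears=(455,240),tape=(443,187),stack=(188,178),blue=(203,250),cutter=(170,243)).items():
        if n=='top':print(k,(d[P[1]-22:P[1]+22,P[0]-25:P[0]+25]>60).sum())
E
```

```text
t: 12.25
position: [0.5353, -0.0199, 0.2707]
eef_rot: [[0.973, -0.232, 0.002], [-0.232, -0.973, 0.0], [0.002, -0.001, -1.0]]
wrist_force: [0.6, 0.5, 0.1]
gripper_width: -0.0
[384 108  25  47 688] [395.98546512 131.11482558] [ 0.10089831 -0.03534947  0.063     ] q 2.4413485381763875
orange [ 257   50   69   40 2632]
L [-37.2  23.4  43. ]
R [31.7 23.3 43. ]
shoulder [ 0.7 37.5 77. ]
rim [-0.2  3.3 77. ]
rim@axis [-3.3  4.3 43. ]
mug 0
shears 0
tape 0
stack 0
blue 93
cutter 78
```

View pics/fin.png

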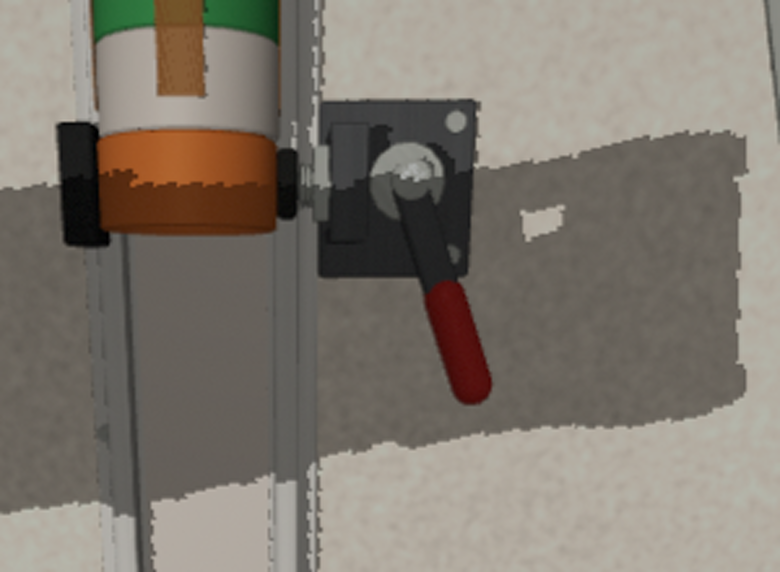

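The final view shows the shoe pressed on the orange skirt, the shoulder closed on the white rim and the lever at its stop (q ≈ 2.44). Time to hand in.

```bash
python3 -c "
from plant import env
print(env.close_job(), env.state()['t'])"
```

```text
the job is handed in; nothing more can be done
the job is handed in; nothing more can be done
```

The orange cone is nested home in the white cone and clamped. I handed the job in after about 12.4 s of robot time, with the arm clear of everything.

**Cone:** I pushed it along the bed with both fingers on the sides of its rim. The force stayed near zero, then rose to about 17 N within 1 mm when it came home. In the last pictures the shoulder lies against the white rim at about bed y 37.5 mm (expected 38), and the cone looks straight.

**Lever:** I swept it round with the shut fingers until it snapped. The wrist camera then put it at 2.44 rad, its stop, and the scene camera, a coarser view, at 2.40. The shoe is pressed on the orange skirt.

**Checks that disagreed or were weak:**
- The measured cone centre came out about 3 mm towards the anvil, though less than 1 mm off when worked out at the top of the cone. The anvil gap is only 1 mm, so I take most of that as measuring error.
- I judged the level of the cone only from above, not from the side.
- Comparing top pictures before and after, the mug, shears, tape dispenser and cone stack did not change. Small differences appeared at the blue cone and cutter. I put these down to the arm's shadow moving, since the arm never went low near them, but I did not check further.

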